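Clamp a drilled brush back in the filling jig

ROBOT

A 6-joint arm with a two-finger parallel gripper is mounted at the origin on the work surface. World frame = base frame: x ahead of the robot, y to its left, z up, the work surface at z = 0. Lengths are in m, angles in degrees, forces in N, time in s.
With the tool pointing down it reaches from about 0.3 to 0.75 m from the base axis. Payload 8.5 kg.
Tool frame: the origin (TCP) lies on the centre line of the jaws, within the pads' length; the fingertips stand 19 mm ahead of it and the grasp point (between the pads) is the TCP (env.tcp_to_tips is the z of the fingertips in the tool frame, in m); z points along the fingers, y is the line along which they close (so a half turn about z gives the same grasp; the last joint's range is limited). The gripper opens to 85 mm and grips with 20 to 120 N. Pads are 22 mm wide; open, the fingers measure 114 mm over their backs; the gripper's body (76 mm by 85 mm) begins 54 mm behind the grasp point. The pads swing forward as they close: fully open they stand 13 mm farther back than shut.
Start: joints at [-77.653, 21.807, 74.336, -0, 83.858, -12.336], TCP at [0.23, -0.5, 0.25] pointing down, gripper open.
Joint ranges: [-178.18, 178.18], [-50.72, 133.34], [12.68, 142.11], [-81.47, 261.47], [9.98, 163.14], [-165.26, 165.26]. Speed limits (degrees/s): [136.94, 136.94, 180, 180, 180, 180].

INTERFACE

Orientations are given as a 3x3 rotation matrix whose columns are the frame's x, y, z axes.
In Python, from rig import env gives the robot as it stands.
- The arm moves only by the tool servo_tool, never from a script. Its argument "steps" is a list of rows, each an object of numbers: "tx", "ty", "tz": the shift along the world's x, y, z in cm; "yaw": the turn about the world's z in degrees; "claw": the finger opening in cm, from 0 to 8.54. In form: [{"tx": .., "ty": .., "tz": .., "yaw": .., "claw": ..}, ...]. A call has 1 to 20 rows; each row shifts and turns the commanded pose from where the row before left it; what a row does not reach is not made up. A row lasts 1/10 s, in which the tool goes at most 50 mm and 8.59 degrees, less where a joint would pass 70% of its speed; a pose out of reach is approached as far as the arm can. A call with a gripper value outside its range is refused whole. The fingers move at their own pace and stop on an object; "newtons" is the grip in N (left out, the last holds). Time passes only in rows, so rows that do not move let the fingers close. It gives the time, the measured TCP pose, the force, the opening and the grip force at its end, in the units of the state.
- env.observe(): the state, without advancing time (a new reading comes with each control period).
- env.get_image(name): name is "scene" or "top" or "wrist"; returns (picture, depth): 384x512x3 uint8, red, green, blue; 384x512 float32, m along the optical axis (not along the pixel's ray), 0 where there is no reading.
- env.camera_model(name): a dict with "fovy" (degrees; the focal length in pixels is half the picture's height over the tangent of half this angle, whatever the lens; pixels are square), "cx", "cy" (the principal point, pixels), "T" (4x4, takes a point from camera to world coordinates). Camera axes: x right, y down, z forward; pixel columns grow to the right and rows downward; lengths in m; the calibration is good to about 2 mm. A picture is of the moment at which its call begins: read the wrist's pose just before it. camera_model takes no time and is no camera call; for the wrist camera it gives the pose at the moment of the call.
- env.close_job(): hands the job in; it is judged then, once.
The state is a dict: "time_s": time; "q": joint angles; "qvel": joint speeds; "joint_efforts": joint torques, N m; "position": TCP position; "tool_rot": TCP orientation; "ft_force": force on the tool from outside, world axes, zero at the start; "wrist_torque": the same for the moment, N m; "grip_width": finger opening in m; "gripper_force": force on a finger pad.
Only numpy, scipy, OpenCV 4.12 (cv2) and the standard library are available. Lean on these libraries where they do the work, as an engineer would, in place of code of your own. Each camera call takes 0.05 s, during which the arm holds its last target. There are 200 camera calls.

TASK

Lay the long drilled brush back, holes up, flat in the nest of the clamping jig. Then swing the jig's hold-down bar across it fully against its stop and lock the bar by pushing the round-headed pin fully home, down through the bar's eye into the hole in the post below. Leave the T-handled pin and the short round-ended brush back where they are, and let go of everything.

Things in the scene. Friction and masses are not known exactly. Their poses are not given: they have to be found in the camera images.
- back_center (a point): Centre of the long brush back: loose pale-wood block 52 x 160 x 36 mm (x, y, z), square ends, 0.2 kg or so, with rows of small dark drilled spots on its top (z up). Long axis is its y. It lies on the table to the robot's right; this point is 18 mm above its underside. It goes into the nest either way round.
- nest (a point): Middle of the nest floor, 12 mm above the table, of the jig (fixed metal plate, mid-table). y along the nest, x across, away from the robot. Pocket 60 x 168 mm (x, y) between stops 16 mm high: one at each end, side stops only 45 to 71 mm from the middle along y, so the long sides are open for fingers in the middle. A seated back has its centre 18 mm above this point, its y along the nest y.
- clamp_bar (a joint): Angle of the hold-down bar about the upright pivot. 0 = shut: bar across the nest against its stop, its eye exactly over the post's hole; grows to 2.4 as the bar is swung open, counter-clockwise from above. Starts open at 1.7 to 2.2. Stiff: about 0.2 N m of friction, stays where it is left.
- bar_pivot (a point): The bar's pivot axis, on the near, left corner of the jig, at the height of the bar's top face, 66 mm above the table (nest frame x -60, y +55 mm). The shut bar points from here along the nest's +x.
- bar_knob (a point): Middle of the bar's upright black round handle, 20 mm diameter and 40 mm high, standing on the bar 75 mm from the pivot axis. This point is 20 mm above the bar's top face, 86 mm above the table. It moves with the bar. The bar is 12 mm thick, 24 mm wide, underside 54 mm above the table.
- bar_eye (a point): Centre of the eye near the bar's free end, on the bar's top face (66 mm above the table), 120 mm from the pivot axis. Hole 15 mm diameter through the 12 mm bar, in a 36 mm square end. It moves with the bar.
- post_hole (a point): Centre of the mouth of the hole in the fixed steel post (36 x 36 mm, top 52 mm above the table) on the jig's far side (nest frame x +60, y +55 mm). Hole 15 mm diameter, going straight down to the table. A 6 mm thick stop lug, 62 mm high, stands at the post's -y side, where the shut bar meets it.
- pin_grip (a point): Middle of the grip (upright cylinder, 20 mm diameter, 40 high) of the loose round-headed steel pin, standing in a fixed dark wood rack (130 x 46 x 40 mm, on the left). Below: collar 26 mm diameter, 5 thick; shaft 12 mm diameter, 60 long, ending in a 9 mm cone. Point: 20 mm above the collar, 85 above the tip. Shaft is 35 mm deep in the rack. Fully home, collar on the bar, this is 91 mm above the table.
- pin_tip (a point): Tip of the same pin, lower end of the shaft, 85 mm under its grip's middle.
- tee_pin_bar (a point): Middle of the cross bar (56 mm long along x, 14 mm thick) of the other, T-handled pin, which stands in the rack's other hole, 70 mm from the first. Not to be used: its shaft is only 50 mm. The two pins may be in either hole.
- short_back_center (a point): Centre of the short brush back with round ends, 45 x 105 x 18 mm, lying on the table to the right, beyond the long one. Not to be used.
Things that resemble listed ones, but are neither listed nor needed, are in the scene too. What is shaped like the part that bears nest but green is not meant.

How it is judged:
By the outcome, as a careful person would: the job done as asked, in the order asked, and still so for the second after the job is handed in, with the robot touching nothing.
It also fails if it takes over 72 s, if anything falls off the work surface, if the arm or the gripper's body presses on something with over 40 N, if the wrist force passes 120 N, or if a joint passes its speed limit or range.

## Working session

There is one attempt and no reset: what is moved stays moved. The work goes in short steps, Python scripts to look and compute and a tool call to move; the robot and the scene stay as the last step left them, time stands still between calls to the robot, and variables do not carry over. Pictures are saved under pics/ and viewed, at most 10 in all, crops included, and the job is handed in when it is done.

Besides the shell and the picture viewer there is one more tool, called after "Emit:" by a JSON object that holds its "api" and its "payload", one argument or row to a line. servo_tool: Moves the arm, as the interface text tells. Its arguments: {"type":"object","properties":{"steps":{"type":"array"},"newtons":{"type":"number"}},"required":["steps"]}

```bash
mkdir -p pics
cat > h.py <<'E'
import numpy as np,cv2
from rig import env
def shot(n,f):
    m=env.camera_model(n); im,d=env.get_image(n); cv2.imwrite('pics/'+f+'.png',cv2.cvtColor(im,cv2.COLOR_RGB2BGR)); np.savez('pics/'+f,im=im,d=d,T=m['T'],k=[192/np.tan(np.radians(m['fovy']/2)),m['cx'],m['cy']]); return load(f)
def load(f):
    z=np.load('pics/'+f+'.npz'); return z['im'],z['d'],z['T'],z['k']
def cloud(s):
    im,d,T,k=s; v,u=np.mgrid[:384,:512]
    P=np.stack([(u-k[1])/k[0]*d,(v-k[2])/k[0]*d,d],-1)
    return P@T[:3,:3].T+T[:3,3]
def ray(s,u,v,z):
    im,d,T,k=s; r=T[:3,:3]@np.array([(u-k[1])/k[0],(v-k[2])/k[0],1]); return T[:3,3]+r*(z-T[2,3])/r[2]
E
python3 - <<'E'
from h import *
for n in('top','scene'):
    s=shot(n,n+'0'); print(n,s[3],s[2].round(3).tolist())
print(env.observe())
E
```

```text
top [359.46185918 259.0687222  194.52492198] [[-0.009, -0.989, 0.146, 0.331], [-1.0, 0.008, -0.003, 0.011], [0.002, -0.146, -0.989, 0.982], [0.0, 0.0, 0.0, 1.0]]
scene [415.63163886 260.83411756 185.6818838 ] [[-0.521, 0.61, -0.597, 1.088], [0.854, 0.359, -0.378, 0.412], [-0.016, -0.707, -0.707, 0.812], [0.0, 0.0, 0.0, 1.0]]
{'time_s': 0.1, 'q': array([-7.76524074e+01,  2.18364276e+01,  7.43799804e+01, -7.50510142e-04,
        8.38586478e+01, -1.23351341e+01]), 'qvel': array([-0.02008033, -0.0467043 , -0.04065878, -0.13417204, -0.0322172 ,
        0.12776994]), 'joint_efforts': array([ 3.03298795e-03, -4.49221623e+01, -2.31655455e+01, -1.98229800e-04,
        3.63080188e-03, -4.30269222e-05]), 'position': array([ 0.22962284, -0.49950164,  0.24978262]), 'tool_rot': array([[ 9.08633564e-01,  4.17594255e-01, -2.92848875e-04],
       [ 4.17594272e-01, -9.08632706e-01,  1.27688300e-03],
       [ 2.67126941e-04, -1.28251077e-03, -9.99999142e-01]]), 'ft_force': array([-0.42529687,  0.34042079,  0.68533317]), 'wrist_torque': array([-0.02496293,  0.01454807, -0.04156606]), 'gripper_force': 0.0, 'grip_width': 0.08516495897964393}
```

View pics/top0.png

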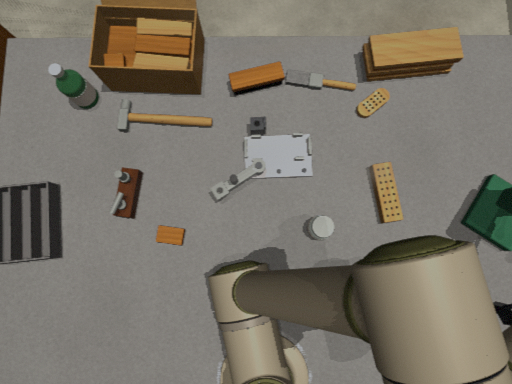

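View pics/scene0.png

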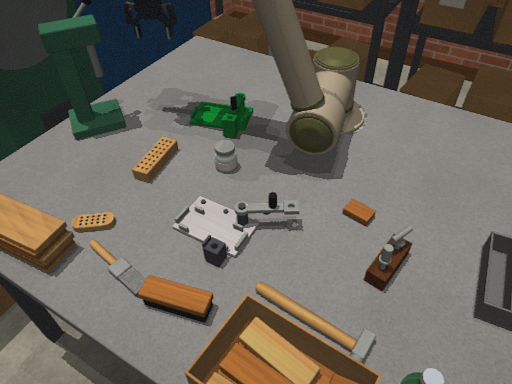

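Top view: jig plate at about (278,157) with its post at (258,124), and the bar running from the pivot (259,166) past the knob (237,180) to the eye (220,190). The long back is at (387,192). The rack is at (127,193), with a round head at about (122,175) and the T-bar at about (118,203). The scene view agrees; the green jig there is the decoy.

Run:
```python
from h import *
for n in('top0','scene0'):
    s=load(n);C=cloud(s);ok=s[1]>0;g=s[0].astype(int)
    def sel(c,r,z0,z1,col=None):
        m=ok&(np.hypot(C[...,0]-c[0],C[...,1]-c[1])<r)&(C[...,2]>z0)&(C[...,2]<z1)
        return m if col is None else m&col
    def rect(m):
        p=C[m]; R=cv2.minAreaRect((p[:,:2]*1000).astype(np.float32)); return m.sum(),np.round(R[0],1),np.round(R[1],1),round(R[2],1),'z',np.median(p[:,2]).round(4),'mean',p.mean(0).round(4)
    t=load('top0')
    P=lambda u,v,z:ray(t,u,v,z)[:2]
    print(n)
    for name,c,r,a,b in(('back',P(387,192,.036),.11,.03,.045),('post',P(258,124,.052),.035,.046,.058),('plate',P(278,157,.012),.13,.006,.018),('bar',P(238,180,.066),.09,.058,.072),('knob',P(237,180,.09),.03,.09,.12),('rack',P(128,193,.04),.1,.03,.05),('pinA',P(122,175,.1),.03,.07,.13),('pinB',P(118,203,.1),.045,.07,.13),('short',P(373,103,.018),.08,.012,.025)):
        m=sel(c,r,a,b)
        print(name,c.round(3),*rect(m) if m.sum()>4 else m.sum())
    m=sel(P(387,192,.036),.11,.005,.045);print('backzmax',np.percentile(C[m][:,2],[50,95,99]))
for n,b in(('top0',(90,110,320,230)),('scene0',(150,160,430,300))):
    i=cv2.imread(f'pics/{n}.png')[b[1]:b[3],b[0]:b[2]]
    cv2.imwrite(f'pics/{n}c.png',cv2.resize(i,None,fx=2.8,fy=2.8,interpolation=2))
a,b=[cv2.imread(f'pics/{n}c.png') for n in('top0','scene0')]
w=max(a.shape[1],b.shape[1]);pad=lambda x:cv2.copyMakeBorder(x,0,0,0,w-x.shape[1],0)
o=np.vstack([pad(a),pad(b)]);cv2.imwrite('pics/c0.png',cv2.resize(o,(int(o.shape[1]*590/o.shape[0]),590)) if o.shape[0]>600 else o)
```

```text
top0
back [ 0.476 -0.333] 1165 [ 477.7 -335.6] [159.9  52.7] 8.7 z 0.0358 mean [ 0.4763 -0.3349  0.0358]
post [0.661 0.009] 159 [664.3   9.2] [36.5 41.4] 2.6 z 0.0519 mean [0.6635 0.0118 0.0517]
plate [ 0.58  -0.046] 2386 [598.8 -44.9] [150.3 185.8] 1.8 z 0.012 mean [ 0.5852 -0.0513  0.012 ]
bar [0.506 0.062] 573 [511.9  59. ] [ 36.4 155.7] 32.3 z 0.0658 mean [0.5101 0.0603 0.0658]
knob [0.501 0.064] 55 [503.7  71.4] [17.9 17.9] 27.0 z 0.1056 mean [0.5029 0.0714 0.1045]
rack [0.478 0.355] 667 [481.8 361.3] [ 47.6 130.2] 82.1 z 0.0395 mean [0.4818 0.3553 0.0392]
pinA [0.514 0.35 ] 107 [515.  354.9] [21.4 23. ] 44.2 z 0.103 mean [0.5143 0.3529 0.0966]
pinB [0.444 0.357] 139 [447.1 366.4] [14.3 55.8] 67.0 z 0.0902 mean [0.446  0.3647 0.0891]
short [ 0.733 -0.316] 591 [ 758.1 -307. ] [102.4 104.6] 28.4 z 0.0181 mean [ 0.7432 -0.3146  0.018 ]
backzmax [0.03544587 0.03841449 0.0394682 ]
scene0
back [ 0.476 -0.333] 713 [ 477.5 -333.7] [163.9  55.4] 8.3 z 0.0362 mean [ 0.4825 -0.3313  0.036 ]
post [0.661 0.009] 231 [663.   12.1] [43.  38.5] 89.0 z 0.052 mean [0.6645 0.0129 0.0519]
plate [ 0.58  -0.046] 2326 [603.2 -42.6] [161.2 186.8] 1.4 z 0.0124 mean [ 0.5874 -0.0427  0.0124]
bar [0.506 0.062] 626 [511.   60.3] [ 39.7 155.1] 33.0 z 0.0658 mean [0.5126 0.0642 0.0655]
knob [0.501 0.064] 78 [502.9  73.2] [18.6 20.5] 84.4 z 0.1044 mean [0.506  0.0745 0.1019]
rack [0.478 0.355] 746 [480.1 362.7] [ 46.8 133.3] 82.1 z 0.0398 mean [0.4971 0.365  0.0396]
pinA [0.514 0.35 ] 181 [516.2 358.3] [23.9 22. ] 66.9 z 0.098 mean [0.5199 0.3584 0.0952]
pinB [0.444 0.357] 163 [446.5 367.9] [13.4 58.4] 65.8 z 0.0903 mean [0.4496 0.3678 0.0891]
short [ 0.733 -0.316] 605 [ 756.7 -299.1] [101.2 104. ] 40.5 z 0.0181 mean [ 0.7403 -0.3122  0.018 ]
backzmax [0.03505171 0.03841664 0.03964454]
```

View pics/c0.png

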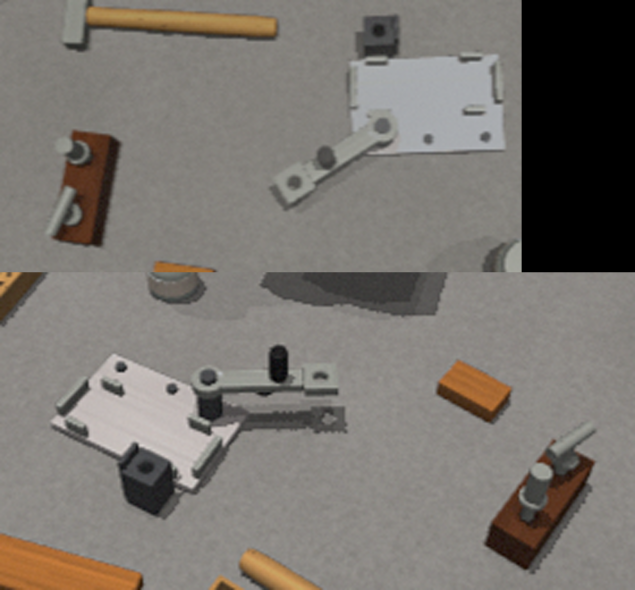

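The crop confirms it: the round-headed pin is in the far (+x) rack hole and the T-pin is in the near one. The bar is swung about 121° open. The nest is empty, with its end stops along y. Going over the long back for a wrist look.

Emit:
{"api": "servo_tool", "payload": {
  "steps": [
    {"tx": 3.1,"ty": 2.06,"yaw": -2},
    {"tx": 3.1,"ty": 2.06,"yaw": -2},
    {"tx": 3.1,"ty": 2.06,"yaw": -2},
    {"tx": 3.1,"ty": 2.06,"yaw": -2},
    {"tx": 3.1,"ty": 2.06,"yaw": -2},
    {"tx": 3.1,"ty": 2.06,"yaw": -2},
    {"tx": 3.1,"ty": 2.06,"yaw": -2},
    {"tx": 3.1,"ty": 2.06,"yaw": -2},
    {},
    {},
    {}
  ]
}}

```text
invalid input at $.steps[0]: expected keys tx, ty, tz, yaw, claw
```

Run:
```python
from h import *
o=env.observe();print(o['position'],o['q'],env.tcp_to_tips,np.degrees(np.arctan2(*o['tool_rot'][[1,0],1])),o['ft_force'])
s=shot('wrist','w1');C=cloud(s)
m=(s[1]>0)&(C[...,2]>.030)&(C[...,2]<.042)&(np.hypot(C[...,0]-.477,C[...,1]+.335)<.12)
p=C[m];R=cv2.minAreaRect((p[:,:2]*1000).astype(np.float32));print(R,p.mean(0),m.sum(),s[2].round(3).tolist())
```

```text
[ 0.22962284 -0.49950164  0.24978262] [-7.76524074e+01  2.18364276e+01  7.43799804e+01 -7.50510142e-04
  8.38586478e+01 -1.23351341e+01] 0.019 -65.31718271388284 [-0.42529687  0.34042079  0.68533317]
((0.0, 0.0), (0.0, 0.0), 0.0) [nan nan nan] 0 [[0.418, -0.863, -0.282, 0.302], [-0.908, -0.398, -0.128, -0.466], [-0.002, 0.31, -0.951, 0.373], [0.0, 0.0, 0.0, 1.0]]<stdin>:5: RuntimeWarning: Mean of empty slice.
  ret = um.true_divide(
```

View pics/w1.png

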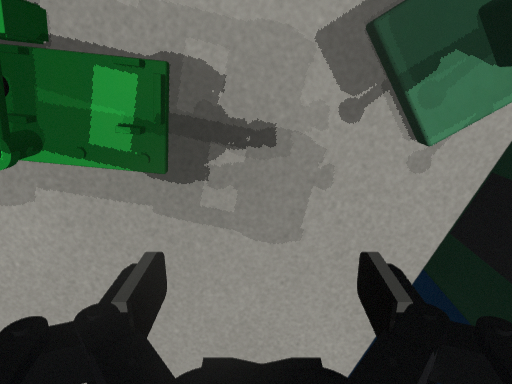

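The move was refused because every row needs all the keys. The wrist picture, taken from the start pose, shows only the green decoy at left and the fingers at the bottom. Resending with full rows.

Emit:
{"api": "servo_tool", "payload": {
  "steps": [
    {"tx": 3.1,"ty": 2.06,"tz": 0,"yaw": -2,"claw": 8.5},
    {"tx": 3.1,"ty": 2.06,"tz": 0,"yaw": -2,"claw": 8.5},
    {"tx": 3.1,"ty": 2.06,"tz": 0,"yaw": -2,"claw": 8.5},
    {"tx": 3.1,"ty": 2.06,"tz": 0,"yaw": -2,"claw": 8.5},
    {"tx": 3.1,"ty": 2.06,"tz": 0,"yaw": -2,"claw": 8.5},
    {"tx": 3.1,"ty": 2.06,"tz": 0,"yaw": -2,"claw": 8.5},
    {"tx": 3.1,"ty": 2.06,"tz": 0,"yaw": -2,"claw": 8.5},
    {"tx": 3.1,"ty": 2.06,"tz": 0,"yaw": -2,"claw": 8.5},
    {"tx": 0,"ty": 0,"tz": 0,"yaw": 0,"claw": 8.5},
    {"tx": 0,"ty": 0,"tz": 0,"yaw": 0,"claw": 8.5}
  ]
}}

```text
time_s: 1.15
position: [0.4779, -0.3345, 0.2499]
tool_rot: [[0.988, 0.153, -0.001], [0.153, -0.988, 0.0], [-0.001, -0.0, -1.0]]
ft_force: [-0.1, -0.3, -0.1]
grip_width: 0.0853
gripper_force: 0.0
```

Run:
```python
from h import *
o=env.observe();print(o['position'],o['q'],np.degrees(np.arctan2(*o['tool_rot'][[1,0],1])),o['ft_force'])
s=shot('wrist','w2');C=cloud(s)
m=(s[1]>0)&(C[...,2]>.030)&(C[...,2]<.042)&(np.hypot(C[...,0]-.477,C[...,1]+.335)<.12)
p=C[m];R=cv2.minAreaRect((p[:,:2]*1000).astype(np.float32));print(R,p.mean(0),m.sum())
```

```text
[ 0.47788369 -0.33451358  0.24990888] [-4.66051701e+01  2.52300441e+01  6.88258254e+01 -1.69433579e-02
  8.59899626e+01  3.46144708e+01] -81.21845910216258 [-0.11168813 -0.28731898 -0.10297324]
((475.8592224121094, -333.6606140136719), (159.10760498046875, 52.11478805541992), 8.795877456665039) [ 0.4819774  -0.33280617  0.03544226] 7438
```

Wrist and top agree with the given size (159 x 52 mm) on a centre of (476,-334) and an axis at 8.8°. Grasping.

Emit:
{"api": "servo_tool", "payload": {
  "newtons": 50,
  "steps": [
    {"tx": -0.15,"ty": 0.05,"tz": -4,"yaw": 0,"claw": 8.5},
    {"tx": 0,"ty": 0,"tz": -4,"yaw": 0,"claw": 8.5},
    {"tx": 0,"ty": 0,"tz": -4,"yaw": 0,"claw": 8.5},
    {"tx": 0,"ty": 0,"tz": -4,"yaw": 0,"claw": 8.5},
    {"tx": 0,"ty": 0,"tz": -4,"yaw": 0,"claw": 8.5},
    {"tx": 0,"ty": 0,"tz": -2.3,"yaw": 0,"claw": 8.5},
    {"tx": 0,"ty": 0,"tz": 0,"yaw": 0,"claw": 8.5},
    {"tx": 0,"ty": 0,"tz": 0,"yaw": 0,"claw": 4.5},
    {"tx": 0,"ty": 0,"tz": 0,"yaw": 0,"claw": 4.5},
    {"tx": 0,"ty": 0,"tz": 0,"yaw": 0,"claw": 4.5},
    {"tx": 0,"ty": 0,"tz": 0,"yaw": 0,"claw": 4.5},
    {"tx": 0,"ty": 0,"tz": 0,"yaw": 0,"claw": 4.5},
    {"tx": 0,"ty": 0,"tz": 0,"yaw": 0,"claw": 4.5},
    {"tx": 0,"ty": 0,"tz": 0,"yaw": 0,"claw": 4.5}
  ]
}}

```text
time_s: 2.6
position: [0.4766, -0.3353, 0.0293]
tool_rot: [[0.989, 0.151, 0.002], [0.151, -0.989, -0.003], [0.002, 0.003, -1.0]]
ft_force: [-2.2, -1.0, 6.3]
grip_width: 0.0513
gripper_force: 53.5
```

Run:
```python
from h import *
for n in('top0','scene0'):
    s=load(n);C=cloud(s);ok=s[1]>0
    m=ok&(abs(C[...,0]-.605)<.085)&(abs(C[...,1]+.045)<.11)&(C[...,2]>.0265)&(C[...,2]<.031)
    N,L,st,ce=cv2.connectedComponentsWithStats(m.astype(np.uint8))
    print(n)
    for i in range(1,N):
        p=C[L==i]; 
        if len(p)>3: print(len(p),(p.mean(0)*1000).round(1),(np.ptp(p,axis=0)*1000).round(1),(p.min(0)*1000).round(1),(p.max(0)*1000).round(1))
    # pivot/eye/post hole: dark spots; plate edges
    m=ok&(abs(C[...,0]-.6)<.1)&(abs(C[...,1]+.045)<.12)&(C[...,2]>.009)&(C[...,2]<.015)
    R=cv2.minAreaRect((C[m][:,:2]*1000).astype(np.float32));print('plate',R)
    m=ok&(np.hypot(C[...,0]-.511,C[...,1]-.06)<.1)&(C[...,2]>.060)&(C[...,2]<.072)
    p=C[m][:,:2]*1000;R=cv2.minAreaRect(p.astype(np.float32));print('bar',R,np.percentile(C[m][:,2],[10,90]))
    m=ok&(np.hypot(C[...,0]-.664,C[...,1]-.011)<.035)&(C[...,2]>.0485)&(C[...,2]<.0555);print('post',cv2.minAreaRect((C[m][:,:2]*1000).astype(np.float32)))
    m=ok&(np.hypot(C[...,0]-.664,C[...,1]-.011)<.045)&(C[...,2]>.0575)&(C[...,2]<.066);p=C[m];print('lug',len(p),p.mean(0),np.ptp(p,axis=0))
```

```text
top0
10 [640.1 -95.5  28. ] [ 6.3 14.   3.4] [ 637.3 -103.7   26.9] [643.6 -89.7  30.3]
4 [ 640.3 -109.    27.8] [5.  5.4 2.1] [ 637.8 -111.7   26.8] [ 642.8 -106.3   28.9]
18 [637.4  13.6  28. ] [ 6.5 22.   3.1] [635.1   3.9  26.8] [641.6  26.   29.8]
28 [ 615.5 -132.2   28.3] [31.2  8.1  4. ] [ 600.  -135.9   26.5] [ 631.3 -127.8   30.5]
17 [614.3  43.3  28.8] [23.3  5.6  4.1] [603.9  39.8  26.7] [627.2  45.3  30.8]
18 [588.4  42.6  28.4] [19.8  5.6  3.2] [579.2  39.8  26.8] [599.   45.4  30. ]
8 [ 591.6 -132.3   28.1] [8.8 5.7 3.1] [ 586.2 -135.2   26.8] [ 594.9 -129.5   29.9]
5 [573.7 -96.9  27.9] [3.8 6.  4. ] [572.  -99.3  26.5] [575.7 -93.3  30.5]
11 [ 575.1 -110.4   28.7] [ 5.8 10.8  3.2] [ 572.3 -115.3   27. ] [ 578.1 -104.4   30.2]
9 [572.1  17.5  28.7] [ 3.2 13.7  3.7] [570.4  10.   27. ] [573.6  23.6  30.6]
plate ((598.8400268554688, -44.9342041015625), (150.29476928710938, 185.74868774414062), 1.8494662046432495)
bar ((511.90362548828125, 58.997039794921875), (36.35520935058594, 155.66958618164062), 32.28753662109375) [0.06347658 0.06813958]
post ((664.263427734375, 11.7
[... 773 characters left out ...]
4] [592.4  40.3  26.6] [627.5  50.1  30.9]
5 [650.3  31.2  29.4] [9.7 1.2 4. ] [646.2  30.6  26.9] [655.9  31.9  30.8]
14 [681.   10.   28.7] [ 2.4 25.3  4.3] [679.7  -3.3  26.7] [682.1  22.1  31. ]
9 [675.7  31.2  29. ] [12.6  6.2  3.8] [668.7  26.9  27. ] [681.2  33.2  30.8]
plate ((603.2182006835938, -42.64813995361328), (161.11573791503906, 186.8650665283203), 1.369066596031189)
bar ((510.8751220703125, 60.44343566894531), (39.65088653564453, 154.79281616210938), 32.98058319091797) [0.06263055 0.06824814]
post ((662.6392822265625, 11.628473281860352), (38.11631393432617, 43.07262420654297), 1.192232608795166)
lug 40 [ 0.66511124 -0.00660551  0.06119379] [0.02888091 0.00791527 0.00623345]
```

Emit:
{"api": "servo_tool", "payload": {
  "steps": [
    {"tx": 0,"ty": 0,"tz": 3,"yaw": 0,"claw": 4.5},
    {"tx": 0,"ty": 0,"tz": 4,"yaw": 0,"claw": 4.5},
    {"tx": 0,"ty": 0,"tz": 4,"yaw": 0,"claw": 4.5},
    {"tx": 0,"ty": 0,"tz": 2,"yaw": 0,"claw": 4.5},
    {"tx": 0,"ty": 0,"tz": 0,"yaw": 0,"claw": 4.5}
  ]
}}

```text
time_s: 3.1
position: [0.477, -0.3352, 0.1611]
tool_rot: [[0.989, 0.151, 0.005], [0.151, -0.988, -0.005], [0.004, 0.006, -1.0]]
ft_force: [-0.6, 0.3, -2.0]
grip_width: 0.0508
gripper_force: 53.5
```

Midpoint of the side and end stops puts the nest at (605.6,-44) with yaw 1.6°. That agrees with the pivot/post estimate.

Emit:
{"api": "servo_tool", "payload": {
  "steps": [
    {"tx": 1.07,"ty": 2.425,"tz": 0,"yaw": 6.91,"claw": 4.5},
    {"tx": 1.07,"ty": 2.425,"tz": 0,"yaw": 6.91,"claw": 4.5},
    {"tx": 1.07,"ty": 2.425,"tz": 0,"yaw": 6.91,"claw": 4.5},
    {"tx": 1.07,"ty": 2.425,"tz": 0,"yaw": 6.91,"claw": 4.5},
    {"tx": 1.07,"ty": 2.425,"tz": 0,"yaw": 6.91,"claw": 4.5},
    {"tx": 1.07,"ty": 2.425,"tz": 0,"yaw": 6.91,"claw": 4.5},
    {"tx": 1.07,"ty": 2.425,"tz": 0,"yaw": 6.91,"claw": 4.5},
    {"tx": 1.07,"ty": 2.425,"tz": 0,"yaw": 6.91,"claw": 4.5},
    {"tx": 1.07,"ty": 2.425,"tz": 0,"yaw": 6.91,"claw": 4.5},
    {"tx": 1.07,"ty": 2.425,"tz": 0,"yaw": 6.91,"claw": 4.5},
    {"tx": 1.07,"ty": 2.425,"tz": 0,"yaw": 6.91,"claw": 4.5},
    {"tx": 1.07,"ty": 2.425,"tz": 0,"yaw": 6.91,"claw": 4.5},
    {"tx": 0,"ty": 0,"tz": 0,"yaw": 0,"claw": 4.5},
    {"tx": 0,"ty": 0,"tz": -3,"yaw": 0,"claw": 4.5},
    {"tx": 0,"ty": 0,"tz": -3,"yaw": 0,"claw": 4.5},
    {"tx": 0,"ty": 0,"tz": 0,"yaw": 0,"claw": 4.5},
    {"tx": 0,"ty": 0,"tz": 0,"yaw": 0,"claw": 4.5}
  ]
}}

```text
time_s: 4.8
position: [0.6044, -0.0439, 0.0973]
tool_rot: [[-0.027, 1.0, -0.001], [1.0, 0.027, 0.0], [0.0, -0.001, -1.0]]
ft_force: [-0.1, 0.3, -0.7]
grip_width: 0.0513
gripper_force: 53.2
```

Run:
```python
from h import *
print(env.observe()['q'].round(1))
s=shot('scene','s3');C=cloud(s)
m=(s[1]>0)&(C[...,2]>.075)&(C[...,2]<.105)&(abs(C[...,0]-.605)<.05)&(abs(C[...,1]+.045)<.1)
w=m&(s[0][...,0].astype(int)-s[0][...,2]>50)
p=C[w];print(w.sum(),p.min(0),p.max(0),cv2.minAreaRect((p[:,:2]*1000).astype(np.float32)))
```

```text
[-15.3  35.5  77.5  -0.   67.1 -16.9]
337 [ 0.57947745 -0.12266655  0.08337376] [0.63341676 0.03606981 0.10496511] ((606.6624755859375, -43.728538513183594), (50.429935455322266, 158.8243408203125), 1.4701794385910034)
```

View pics/s3.png

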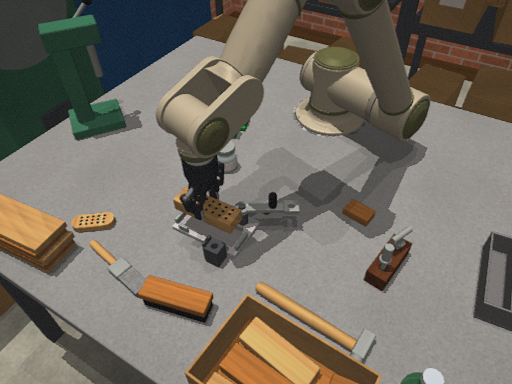

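The scene shows the back held level over the nest at about (210,208), centred on (606.5,-43.7) at 1.5°. Lowering.

Emit:
{"api": "servo_tool", "payload": {
  "steps": [
    {"tx": 0,"ty": 0,"tz": -2,"yaw": 0,"claw": 4.5},
    {"tx": 0,"ty": 0,"tz": -1.5,"yaw": 0,"claw": 4.5},
    {"tx": 0,"ty": 0,"tz": -1,"yaw": 0,"claw": 4.5},
    {"tx": 0,"ty": 0,"tz": -0.5,"yaw": 0,"claw": 4.5},
    {"tx": 0,"ty": 0,"tz": -0.4,"yaw": 0,"claw": 4.5},
    {"tx": 0,"ty": 0,"tz": -0.2,"yaw": 0,"claw": 4.5},
    {"tx": 0,"ty": 0,"tz": 0,"yaw": 0,"claw": 4.5}
  ]
}}

```text
time_s: 5.55
position: [0.6048, -0.0435, 0.0416]
tool_rot: [[-0.028, 1.0, 0.001], [1.0, 0.028, -0.0], [-0.0, 0.001, -1.0]]
ft_force: [-0.4, 0.8, -1.6]
grip_width: 0.051
gripper_force: 53.4
```

Emit:
{"api": "servo_tool", "payload": {
  "steps": [
    {"tx": 0,"ty": 0,"tz": -0.1,"yaw": 0,"claw": 4.5},
    {"tx": 0,"ty": 0,"tz": -0.1,"yaw": 0,"claw": 4.5},
    {"tx": 0,"ty": 0,"tz": 0,"yaw": 0,"claw": 4.5}
  ]
}}

```text
time_s: 5.85
position: [0.6049, -0.0435, 0.0413]
tool_rot: [[-0.028, 1.0, 0.002], [1.0, 0.028, -0.001], [-0.001, 0.002, -1.0]]
ft_force: [-4.8, 1.3, 11.1]
grip_width: 0.0514
gripper_force: 54.9
```

Floor contact came at the predicted height of 41.3 mm. Releasing and rising.

Emit:
{"api": "servo_tool", "payload": {
  "newtons": 25,
  "steps": [
    {"tx": 0,"ty": 0,"tz": 0,"yaw": 0,"claw": 7.5},
    {"tx": 0,"ty": 0,"tz": 0,"yaw": 0,"claw": 7.5},
    {"tx": 0,"ty": 0,"tz": 0,"yaw": 0,"claw": 7.5},
    {"tx": 0,"ty": 0,"tz": 0,"yaw": 0,"claw": 7.5},
    {"tx": 0,"ty": 0,"tz": 2,"yaw": 0,"claw": 7.5},
    {"tx": 0,"ty": 0,"tz": 4,"yaw": 0,"claw": 7.5},
    {"tx": 0,"ty": 0,"tz": 4,"yaw": 0,"claw": 7.5},
    {"tx": 0,"ty": 0,"tz": 4,"yaw": 0,"claw": 7.5},
    {"tx": 0,"ty": 2,"tz": 4,"yaw": 0,"claw": 7.5},
    {"tx": -2,"ty": 3,"tz": 4,"yaw": 0,"claw": 7.5},
    {"tx": -2,"ty": 3,"tz": 0,"yaw": 0,"claw": 7.5},
    {"tx": -2,"ty": 3,"tz": 0,"yaw": 0,"claw": 7.5},
    {"tx": 0,"ty": 0,"tz": 0,"yaw": 0,"claw": 7.5},
    {"tx": 0,"ty": 0,"tz": 0,"yaw": 0,"claw": 7.5}
  ]
}}

```text
time_s: 7.25
position: [0.546, 0.0647, 0.2566]
tool_rot: [[-0.029, 1.0, 0.0], [1.0, 0.029, -0.0], [-0.0, 0.0, -1.0]]
ft_force: [0.8, 0.1, -0.5]
grip_width: 0.0752
gripper_force: 0.0
```

Run:
```python
from h import *
o=env.observe();print(o['position'],o['q'].round(1))
for n in('wrist','scene'):
    s=shot(n,n[0]+'4');C=cloud(s);ok=s[1]>0;g=s[0].astype(int)
    near=lambda x,y,r,a,b:ok&(np.hypot(C[...,0]-x,C[...,1]-y)<r)&(C[...,2]>a)&(C[...,2]<b)
    R=lambda m:cv2.minAreaRect((C[m][:,:2]*1000).astype(np.float32)) if m.sum()>5 else None
    ylw=g[...,0]-g[...,2]>40
    m=near(.605,-.044,.1,.04,.056)&ylw;print(n,'back',R(m),np.median(C[m][:,2]),np.percentile(C[m][:,2],[5,95]))
    print('knob',R(near(.503,.072,.025,.101,.111)),'bar',R(near(.511,.06,.1,.061,.071)),'post',R(near(.664,.0115,.03,.049,.056)))
```

```text
[0.54596614 0.06468394 0.25663814] [-5.6 21.5 73.7 -0.  84.7 -7.2]
wrist back ((604.7893676757812, -42.875213623046875), (51.60082244873047, 159.54640197753906), 1.4652918577194214) 0.04724524201968128 [0.04596276 0.04843293]
knob ((502.15753173828125, 74.50804901123047), (18.88882064819336, 19.216896057128906), 77.08473205566406) bar ((509.9405517578125, 61.51518249511719), (36.73281478881836, 156.01156616210938), 32.555721282958984) post ((662.3300170898438, 13.310517311096191), (36.69939041137695, 40.85887145996094), 2.851865291595459)
scene back ((606.203369140625, -43.69364929199219), (53.88844680786133, 160.2996368408203), 2.0782551765441895) 0.048078356637155095 [0.04373402 0.05046801]
knob ((503.67279052734375, 72.38790893554688), (19.691843032836914, 19.001220703125), 63.28018569946289) bar ((510.6628723144531, 60.30371856689453), (39.92311096191406, 155.27195739746094), 32.263465881347656) post ((663.1444091796875, 13.289812088012695), (38.18858337402344, 37.969085693359375), 87.49559783935547)
```

View pics/w4.png

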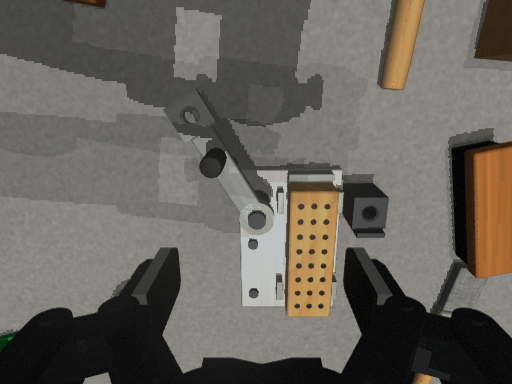

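Wrist view: the back is seated flat in the nest at (312,250), with every top point at z of 46–48 mm. Pivot at (257,219), knob at (212,162), eye at (190,115), post hole at (370,213).

Run:
```python
from h import *
s=load('w4.npz'[:-4])
for n,u,v,z in(('pivot',257,219,.066),('eye',190,115.5,.066),('hole',370,213,.052),('knob',212,160,.106)): print(n,ray(s,u,v,z).round(4))
t=load('top0')
a=90;b=110;f=2.8*590/ (0.0+2.8*120+2.8*140) if 0 else 1
p=np.array([544.3,9.2]);a=np.radians(122.4)
kn=[p+75*np.array([np.cos(a-np.radians(i)),np.sin(a-np.radians(i))]) for i in np.arange(0,122,7.55)]
k=np.array(kn);print(k.round(1).tolist());print(np.diff(k,axis=0).round(1).tolist())
```

```text
pivot [0.543  0.0109 0.066 ]
eye [0.4784 0.1126 0.066 ]
hole [0.6625 0.0154 0.052 ]
knob [0.5039 0.0804 0.106 ]
[[504.1, 72.5], [512.8, 77.3], [522.0, 80.8], [531.6, 83.1], [541.4, 84.1], [551.3, 83.9], [561.0, 82.3], [570.5, 79.5], [579.5, 75.4], [587.9, 70.2], [595.5, 64.0], [602.3, 56.8], [608.0, 48.7], [612.7, 40.0], [616.1, 30.8], [618.3, 21.1], [619.3, 11.3]]
[[8.7, 4.7], [9.2, 3.6], [9.6, 2.3], [9.8, 1.0], [9.9, -0.3], [9.8, -1.6], [9.5, -2.8], [9.0, -4.1], [8.4, -5.2], [7.6, -6.3], [6.8, -7.2], [5.7, -8.0], [4.6, -8.7], [3.5, -9.3], [2.2, -9.6], [0.9, -9.8]]
```

Emit:
{"api": "servo_tool", "payload": {
  "steps": [
    {"tx": -1.43,"ty": 0.28,"tz": 0,"yaw": 7.75,"claw": 5},
    {"tx": -1.43,"ty": 0.28,"tz": 0,"yaw": 7.75,"claw": 5},
    {"tx": -1.42,"ty": 0.26,"tz": 0,"yaw": 7.75,"claw": 5},
    {"tx": 0,"ty": 0,"tz": -4,"yaw": 7.75,"claw": 5},
    {"tx": 0,"ty": 0,"tz": -4,"yaw": 0,"claw": 5},
    {"tx": 0,"ty": 0,"tz": -4,"yaw": 0,"claw": 5},
    {"tx": 0,"ty": 0,"tz": -3,"yaw": 0,"claw": 5},
    {"tx": 0,"ty": 0,"tz": -1.3,"yaw": 0,"claw": 5},
    {"tx": 0,"ty": 0,"tz": 0,"yaw": 0,"claw": 5},
    {"tx": 0,"ty": 0,"tz": 0,"yaw": 0,"claw": 1.6},
    {"tx": 0,"ty": 0,"tz": 0,"yaw": 0,"claw": 1.6},
    {"tx": 0,"ty": 0,"tz": 0,"yaw": 0,"claw": 1.6},
    {"tx": 0,"ty": 0,"tz": 0,"yaw": 0,"claw": 1.6},
    {"tx": 0,"ty": 0,"tz": 0,"yaw": 0,"claw": 1.6},
    {"tx": 0,"ty": 0,"tz": 0,"yaw": 0,"claw": 1.6}
  ]
}}

```text
time_s: 8.85
position: [0.5039, 0.0723, 0.0944]
tool_rot: [[-0.539, 0.842, 0.002], [0.842, 0.539, -0.001], [-0.002, 0.002, -1.0]]
ft_force: [0.4, -3.1, 5.9]
grip_width: 0.0195
gripper_force: 24.9
```

Knob gripped. Swinging along the arc with matching yaw.

Emit:
{"api": "servo_tool", "payload": {
  "steps": [
    {"tx": 0.87,"ty": 0.47,"tz": 0,"yaw": -7.55,"claw": 1.6},
    {"tx": 0.92,"ty": 0.36,"tz": 0,"yaw": -7.55,"claw": 1.6},
    {"tx": 0.96,"ty": 0.23,"tz": 0,"yaw": -7.55,"claw": 1.6},
    {"tx": 0.98,"ty": 0.1,"tz": 0,"yaw": -7.55,"claw": 1.6},
    {"tx": 0.99,"ty": -0.03,"tz": 0,"yaw": -7.55,"claw": 1.6},
    {"tx": 0.98,"ty": -0.16,"tz": 0,"yaw": -7.55,"claw": 1.6},
    {"tx": 0.95,"ty": -0.28,"tz": 0,"yaw": -7.55,"claw": 1.6},
    {"tx": 0.9,"ty": -0.41,"tz": 0,"yaw": -7.55,"claw": 1.6},
    {"tx": 0.84,"ty": -0.52,"tz": 0,"yaw": -7.55,"claw": 1.6},
    {"tx": 0.76,"ty": -0.63,"tz": 0,"yaw": -7.55,"claw": 1.6},
    {"tx": 0.68,"ty": -0.72,"tz": 0,"yaw": -7.55,"claw": 1.6},
    {"tx": 0.57,"ty": -0.8,"tz": 0,"yaw": -7.55,"claw": 1.6},
    {"tx": 0.46,"ty": -0.87,"tz": 0,"yaw": -7.55,"claw": 1.6},
    {"tx": 0.35,"ty": -0.93,"tz": 0,"yaw": -7.55,"claw": 1.6},
    {"tx": 0,"ty": 0,"tz": 0,"yaw": 0,"claw": 1.6}
  ]
}}

```text
time_s: 10.35
position: [0.613, 0.0296, 0.0943]
tool_rot: [[0.958, 0.286, -0.006], [0.286, -0.958, -0.001], [-0.006, -0.001, -1.0]]
ft_force: [-15.2, -3.4, 14.7]
grip_width: 0.0192
gripper_force: 25.8
```

Emit:
{"api": "servo_tool", "payload": {
  "steps": [
    {"tx": -0.15,"ty": -0.65,"tz": 0,"yaw": -5,"claw": 1.6},
    {"tx": 0.1,"ty": -0.65,"tz": 0,"yaw": -5,"claw": 1.6},
    {"tx": 0.05,"ty": -0.5,"tz": 0,"yaw": -5,"claw": 1.6},
    {"tx": 0,"ty": 0,"tz": 0,"yaw": 0,"claw": 1.6}
  ]
}}

```text
time_s: 10.75
position: [0.6154, 0.0127, 0.0944]
tool_rot: [[1.0, 0.031, 0.001], [0.031, -1.0, 0.0], [0.001, -0.0, -1.0]]
ft_force: [-2.2, -1.0, 5.8]
grip_width: 0.0198
gripper_force: 25.4
```

Emit:
{"api": "servo_tool", "payload": {
  "steps": [
    {"tx": 0,"ty": -0.2,"tz": 0,"yaw": 0,"claw": 1.6},
    {"tx": 0,"ty": -0.2,"tz": 0,"yaw": 0,"claw": 1.6},
    {"tx": 0,"ty": 0,"tz": 0,"yaw": 0,"claw": 1.6}
  ]
}}

```text
time_s: 11.05
position: [0.6153, 0.0124, 0.0944]
tool_rot: [[0.999, 0.034, 0.001], [0.034, -0.999, 0.006], [0.002, -0.006, -1.0]]
ft_force: [0.0, 18.0, 5.8]
grip_width: 0.0189
gripper_force: 26.1
```

The bar is against the stop: 18 N with no further travel. Releasing and looking at the eye.

Emit:
{"api": "servo_tool", "payload": {
  "steps": [
    {"tx": 0,"ty": 0.3,"tz": 0,"yaw": 0,"claw": 1.6},
    {"tx": 0,"ty": 0,"tz": 0,"yaw": 0,"claw": 5},
    {"tx": 0,"ty": 0,"tz": 0,"yaw": 0,"claw": 5},
    {"tx": 0,"ty": 0,"tz": 0,"yaw": 0,"claw": 5},
    {"tx": 0,"ty": 0,"tz": 3,"yaw": 0,"claw": 5},
    {"tx": 0,"ty": 0,"tz": 4,"yaw": 0,"claw": 5},
    {"tx": 0,"ty": 0,"tz": 4,"yaw": 0,"claw": 5},
    {"tx": 0,"ty": 0,"tz": 4,"yaw": 0,"claw": 5},
    {"tx": 0,"ty": 0,"tz": 0,"yaw": 0,"claw": 5},
    {"tx": 0,"ty": 0,"tz": 0,"yaw": 0,"claw": 5}
  ]
}}

```text
time_s: 12.05
position: [0.6153, 0.0116, 0.2437]
tool_rot: [[0.999, 0.033, 0.001], [0.033, -0.999, -0.0], [0.001, 0.0, -1.0]]
ft_force: [-0.1, -0.2, -0.5]
grip_width: 0.0497
gripper_force: 0.0
```

Run:
```python
from h import *
o=env.observe();print(o['position'],o['q'].round(1))
for n in('wrist','scene'):
    s=shot(n,n[0]+'5');C=cloud(s);ok=s[1]>0
    near=lambda x,y,r,a,b:ok&(np.hypot(C[...,0]-x,C[...,1]-y)<r)&(C[...,2]>a)&(C[...,2]<b)
    R=lambda m:cv2.minAreaRect((C[m][:,:2]*1000).astype(np.float32)) if m.sum()>5 else None
    print(n,'knob',R(near(.615,.0125,.03,.101,.111)),'bar',R(near(.604,.012,.1,.0635,.0705)))
s=load('w5')
i=cv2.cvtColor(s[0],cv2.COLOR_RGB2BGR);C=cloud(s)
m=(s[1]>0)&(np.hypot(C[...,0]-.66,C[...,1]-.014)<.03);v,u=np.nonzero(m);print(u.min(),u.max(),v.min(),v.max())
a,b=max(u.min()-20,0),max(v.min()-20,0);c=i[b:v.max()+20,a:u.max()+20];print(a,b)
cv2.imwrite('pics/w5c.png',cv2.resize(c,None,fx=4,fy=4,interpolation=2)[:600,:800])
```

```text
[0.61529665 0.01156214 0.24374523] [-9.9 28.7 63.9  0.  87.3 78.2]
wrist knob ((617.8475341796875, 13.617633819580078), (19.029428482055664, 19.2137393951416), 13.109643936157227) bar ((602.6554565429688, 12.062254905700684), (155.36961364746094, 39.9600715637207), 0.8189744353294373)
scene knob ((619.0455322265625, 13.75637149810791), (18.68928337097168, 16.616701126098633), 84.0041275024414) bar ((604.8007202148438, 9.588651657104492), (156.83641052246094, 40.792457580566406), 2.1201107501983643)
197 288 87 383
177 67
```

View pics/w5c.png

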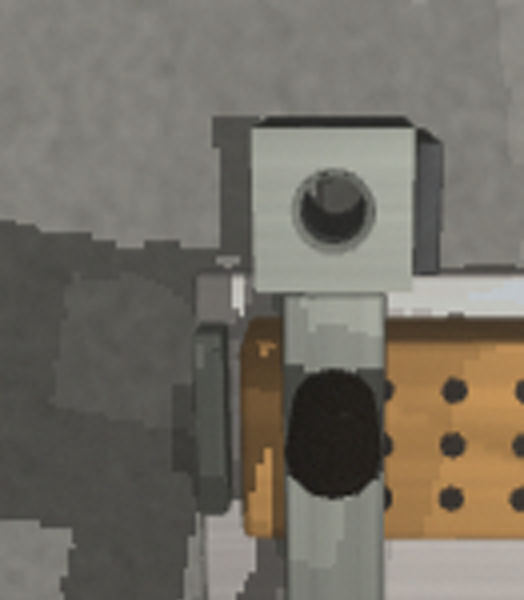

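The crop shows the eye at (334,210), concentric with the dark post hole beneath, and the bar against the lug on its -y side. Heading for the pin.

Emit:
{"api": "servo_tool", "payload": {
  "steps": [
    {"tx": -0.99,"ty": 3.45,"tz": 0,"yaw": 0,"claw": 5},
    {"tx": -0.99,"ty": 3.45,"tz": 0,"yaw": 0,"claw": 5},
    {"tx": -0.99,"ty": 3.45,"tz": 0,"yaw": 0,"claw": 5},
    {"tx": -0.99,"ty": 3.45,"tz": 0,"yaw": 0,"claw": 5},
    {"tx": -0.99,"ty": 3.45,"tz": 0,"yaw": 0,"claw": 5},
    {"tx": -0.99,"ty": 3.45,"tz": 0,"yaw": 0,"claw": 5},
    {"tx": -0.99,"ty": 3.45,"tz": 0,"yaw": 0,"claw": 5},
    {"tx": -0.99,"ty": 3.45,"tz": 0,"yaw": 0,"claw": 5},
    {"tx": -0.99,"ty": 3.45,"tz": 0,"yaw": 0,"claw": 5},
    {"tx": -0.99,"ty": 3.45,"tz": 0,"yaw": 0,"claw": 5},
    {"tx": 0,"ty": 0,"tz": 0,"yaw": 0,"claw": 5},
    {"tx": 0,"ty": 0,"tz": 0,"yaw": 0,"claw": 5}
  ]
}}

```text
time_s: 13.35
position: [0.5159, 0.3569, 0.242]
tool_rot: [[0.999, 0.034, -0.002], [0.034, -0.999, -0.001], [-0.002, 0.001, -1.0]]
ft_force: [-0.3, 0.2, 0.1]
grip_width: 0.05
gripper_force: 0.0
```

Run:
```python
from h import *
o=env.observe();print(o['position'],o['q'].round(1))
s=load('w5');print('eye',ray(s,260.1,119.1,.066),'inner hole', )
s=shot('wrist','w6');C=cloud(s);ok=s[1]>0
m=ok&(np.hypot(C[...,0]-.516,C[...,1]-.356)<.03)&(C[...,2]>.105)&(C[...,2]<.115)
print(m.sum(),(C[m].mean(0)*1000).round(1),cv2.minAreaRect((C[m][:,:2]*1000).astype(np.float32)))
s=load('s5');C=cloud(s)
m=(s[1]>0)&(np.hypot(C[...,0]-.516,C[...,1]-.356)<.03)&(C[...,2]>.107)&(C[...,2]<.115)
print(m.sum(),(C[m].mean(0)*1000).round(1),cv2.minAreaRect((C[m][:,:2]*1000).astype(np.float32)))
```

```text
[0.51585541 0.35687531 0.24197832] [ 23.9  30.1  61.7  -0.   88.3 111.9]
eye [0.66274086 0.01493025 0.066     ] inner hole
456 [513.  360.2 109.2] ((512.5319213867188, 360.3771057128906), (19.073665618896484, 18.714248657226562), 2.3056986331939697)
63 [513.4 358.5 109.6] ((513.2106323242188, 359.2158508300781), (18.365686416625977, 19.098825454711914), 69.37744903564453)
```

Emit:
{"api": "servo_tool", "payload": {
  "newtons": 60,
  "steps": [
    {"tx": -0.25,"ty": 0.25,"tz": -3,"yaw": 0,"claw": 5},
    {"tx": 0,"ty": 0,"tz": -4,"yaw": 0,"claw": 5},
    {"tx": 0,"ty": 0,"tz": -4,"yaw": 0,"claw": 5},
    {"tx": 0,"ty": 0,"tz": -3,"yaw": 0,"claw": 5},
    {"tx": 0,"ty": 0,"tz": -1,"yaw": 0,"claw": 5},
    {"tx": 0,"ty": 0,"tz": 0,"yaw": 0,"claw": 5},
    {"tx": 0,"ty": 0,"tz": 0,"yaw": 0,"claw": 1.5},
    {"tx": 0,"ty": 0,"tz": 0,"yaw": 0,"claw": 1.5},
    {"tx": 0,"ty": 0,"tz": 0,"yaw": 0,"claw": 1.5},
    {"tx": 0,"ty": 0,"tz": 0,"yaw": 0,"claw": 1.5},
    {"tx": 0,"ty": 0,"tz": 0,"yaw": 0,"claw": 1.5},
    {"tx": 0,"ty": 0,"tz": 0,"yaw": 0,"claw": 1.5}
  ]
}}

```text
time_s: 14.6
position: [0.5146, 0.3593, 0.0952]
tool_rot: [[0.999, 0.033, 0.003], [0.033, -0.999, 0.001], [0.003, -0.001, -1.0]]
ft_force: [0.1, -2.1, 6.8]
grip_width: 0.0185
gripper_force: 58.4
```

Emit:
{"api": "servo_tool", "payload": {
  "steps": [
    {"tx": 0,"ty": 0,"tz": 2,"yaw": 0,"claw": 1.5},
    {"tx": 0,"ty": 0,"tz": 4,"yaw": 0,"claw": 1.5},
    {"tx": 0,"ty": 0,"tz": 4,"yaw": 0,"claw": 1.5},
    {"tx": 0,"ty": 0,"tz": 4,"yaw": 0,"claw": 1.5},
    {"tx": 1.49,"ty": -3.45,"tz": 0,"yaw": 0,"claw": 1.5},
    {"tx": 1.49,"ty": -3.45,"tz": 0,"yaw": 0,"claw": 1.5},
    {"tx": 1.49,"ty": -3.45,"tz": 0,"yaw": 0,"claw": 1.5},
    {"tx": 1.49,"ty": -3.45,"tz": 0,"yaw": 0,"claw": 1.5},
    {"tx": 1.49,"ty": -3.45,"tz": 0,"yaw": 0,"claw": 1.5},
    {"tx": 1.49,"ty": -3.45,"tz": 0,"yaw": 0,"claw": 1.5},
    {"tx": 1.49,"ty": -3.45,"tz": 0,"yaw": 0,"claw": 1.5},
    {"tx": 1.49,"ty": -3.45,"tz": 0,"yaw": 0,"claw": 1.5},
    {"tx": 1.49,"ty": -3.45,"tz": 0,"yaw": 0,"claw": 1.5},
    {"tx": 1.49,"ty": -3.45,"tz": 0,"yaw": 0,"claw": 1.5},
    {"tx": 0,"ty": 0,"tz": -4,"yaw": 0,"claw": 1.5},
    {"tx": 0,"ty": 0,"tz": -2,"yaw": 0,"claw": 1.5},
    {"tx": 0,"ty": 0,"tz": 0,"yaw": 0,"claw": 1.5},
    {"tx": 0,"ty": 0,"tz": 0,"yaw": 0,"claw": 1.5}
  ]
}}

```text
time_s: 16.4
position: [0.6631, 0.0144, 0.1745]
tool_rot: [[0.999, 0.033, 0.001], [0.033, -0.999, -0.0], [0.001, 0.0, -1.0]]
ft_force: [-0.6, 0.3, -0.4]
grip_width: 0.0184
gripper_force: 59.2
```

Run:
```python
from h import *
o=env.observe();print(o['position'])
x,y,z=o['position']
for n in('scene','wrist'):
    s=shot(n,n[0]+'7');C=cloud(s);ok=s[1]>0
    for a in(.085,.095,.105,.115,.125):
        m=ok&(np.hypot(C[...,0]-x,C[...,1]-y)<.02)&(abs(C[...,2]-a)<.005)
        if m.sum()>3: print(n,a,m.sum(),(C[m].mean(0)*1000).round(1),(np.ptp(C[m],axis=0)*1000).round(1))
    # where does post-eye project
    P=np.linalg.inv(s[2])@np.array([.663,.0145,.066,1]);print(n,s[3][0]*P[0]/P[2]+s[3][1],s[3][0]*P[1]/P[2]+s[3][2])
def crop(n,u,v):
    i=cv2.imread(f'pics/{n}.png')[max(v-70,0):v+30,u-50:u+50];return cv2.resize(i,(400,400),interpolation=2)
s=load('s7')
ps=[]
for n in('s7','w7'):
    s=load(n);P=np.linalg.inv(s[2])@np.array([.663,.0145,.066,1]);u,v=s[3][0]*P[0]/P[2]+s[3][1],s[3][0]*P[1]/P[2]+s[3][2]
    ps.append(crop(n,int(u),int(min(max(v,70),354))));print('crop origin',int(u)-50,int(min(max(v,70),354))-70)
cv2.imwrite('pics/c7.png',np.hstack(ps))
```

```text
[0.66306819 0.01439453 0.17446826]
scene 0.095 13 [666.   16.6  95.5] [6.6 7.3 9.7]
scene 0.105 19 [665.9  16.  105.6] [ 7.3 11.1  9.6]
scene 0.115 15 [665.9  16.7 116. ] [8.6 8.5 9.3]
scene 0.125 18 [665.5  16.1 125.7] [ 9.3 10.9  8.6]
scene 213.54823965635006 241.5334528224514
wrist 0.095 72 [667.4  14.7  96.9] [ 5.6 11.8  7. ]
wrist 0.105 105 [667.4  14.6 105.2] [ 5.2 11.4  9.6]
wrist 0.115 129 [667.2  15.  115.1] [ 6.6 11.9  9.7]
wrist 0.125 110 [667.4  14.8 124.1] [ 5.  11.   9.2]
wrist 262.0272270787466 195.25861823692782
crop origin 163 171
crop origin 212 125
```

View pics/c7.png

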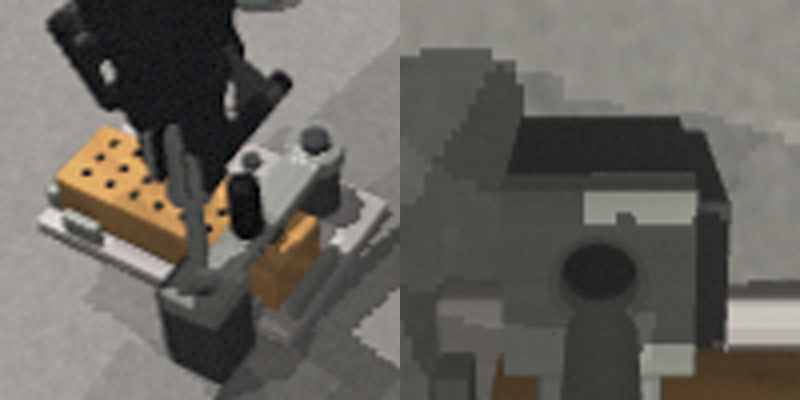

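The crop shows the pin hanging upright with its tip just above the eye. Shaft centre at about (662.8,14.8) against the eye at (662.7,14.9), both from the wrist camera. Lowering gently.

Emit:
{"api": "servo_tool", "payload": {
  "steps": [
    {"tx": 0,"ty": 0,"tz": -1,"yaw": 0,"claw": 1.5},
    {"tx": 0,"ty": 0,"tz": -1,"yaw": 0,"claw": 1.5},
    {"tx": 0,"ty": 0,"tz": -0.6,"yaw": 0,"claw": 1.5},
    {"tx": 0,"ty": 0,"tz": -0.6,"yaw": 0,"claw": 1.5},
    {"tx": 0,"ty": 0,"tz": 0,"yaw": 0,"claw": 1.5},
    {"tx": 0,"ty": 0,"tz": 0,"yaw": 0,"claw": 1.5}
  ]
}}

```text
time_s: 17.1
position: [0.6629, 0.0142, 0.1415]
tool_rot: [[0.999, 0.033, 0.0], [0.033, -0.999, -0.0], [0.0, 0.0, -1.0]]
ft_force: [0.0, -0.1, -2.0]
grip_width: 0.0182
gripper_force: 59.2
```

Emit:
{"api": "servo_tool", "payload": {
  "steps": [
    {"tx": 0,"ty": 0,"tz": -0.6,"yaw": 0,"claw": 1.5},
    {"tx": 0,"ty": 0,"tz": -0.6,"yaw": 0,"claw": 1.5},
    {"tx": 0,"ty": 0,"tz": -0.6,"yaw": 0,"claw": 1.5},
    {"tx": 0,"ty": 0,"tz": -0.6,"yaw": 0,"claw": 1.5},
    {"tx": 0,"ty": 0,"tz": -0.6,"yaw": 0,"claw": 1.5},
    {"tx": 0,"ty": 0,"tz": -0.6,"yaw": 0,"claw": 1.5},
    {"tx": 0,"ty": 0,"tz": 0,"yaw": 0,"claw": 1.5},
    {"tx": 0,"ty": 0,"tz": 0,"yaw": 0,"claw": 1.5}
  ]
}}

```text
time_s: 17.9
position: [0.6628, 0.0142, 0.1054]
tool_rot: [[0.999, 0.033, -0.0], [0.033, -0.999, 0.0], [-0.0, -0.0, -1.0]]
ft_force: [-0.4, -0.1, -1.4]
grip_width: 0.0182
gripper_force: 59.2
```

Emit:
{"api": "servo_tool", "payload": {
  "steps": [
    {"tx": 0,"ty": 0,"tz": -0.4,"yaw": 0,"claw": 1.5},
    {"tx": 0,"ty": 0,"tz": -0.4,"yaw": 0,"claw": 1.5},
    {"tx": 0,"ty": 0,"tz": -0.2,"yaw": 0,"claw": 1.5},
    {"tx": 0,"ty": 0,"tz": -0.1,"yaw": 0,"claw": 1.5},
    {"tx": 0,"ty": 0,"tz": 0,"yaw": 0,"claw": 1.5},
    {"tx": 0,"ty": 0,"tz": 0,"yaw": 0,"claw": 1.5}
  ]
}}

```text
time_s: 18.5
position: [0.663, 0.0142, 0.0965]
tool_rot: [[0.999, 0.033, 0.002], [0.033, -0.999, -0.0], [0.002, 0.001, -1.0]]
ft_force: [-3.7, 0.2, 12.9]
grip_width: 0.0187
gripper_force: 60.8
```

Collar contact at the expected height (12.9 N). Releasing and rising for a check.

Emit:
{"api": "servo_tool", "payload": {
  "steps": [
    {"tx": 0,"ty": 0,"tz": 0,"yaw": 0,"claw": 4},
    {"tx": 0,"ty": 0,"tz": 0,"yaw": 0,"claw": 4},
    {"tx": 0,"ty": 0,"tz": 0,"yaw": 0,"claw": 4},
    {"tx": 0,"ty": 0,"tz": 0,"yaw": 0,"claw": 4},
    {"tx": 0,"ty": 0,"tz": 2,"yaw": 0,"claw": 4},
    {"tx": 0,"ty": 0,"tz": 4,"yaw": 0,"claw": 4},
    {"tx": 0,"ty": 0,"tz": 4,"yaw": 0,"claw": 4},
    {"tx": 0,"ty": 0,"tz": 4,"yaw": 0,"claw": 4},
    {"tx": -3,"ty": 0,"tz": 0,"yaw": 0,"claw": 4},
    {"tx": -4,"ty": 0,"tz": 0,"yaw": 0,"claw": 4},
    {"tx": -4,"ty": 0,"tz": 0,"yaw": 0,"claw": 4},
    {"tx": 0,"ty": 0,"tz": 0,"yaw": 0,"claw": 4},
    {"tx": 0,"ty": 0,"tz": 0,"yaw": 0,"claw": 4}
  ]
}}

```text
time_s: 19.8
position: [0.5527, 0.0142, 0.235]
tool_rot: [[0.999, 0.033, 0.001], [0.033, -0.999, -0.0], [0.001, 0.0, -1.0]]
ft_force: [-0.8, -0.4, -0.3]
grip_width: 0.0399
gripper_force: 0.0
```

Run:
```python
from h import *
for n in('wrist','scene'):
    s=shot(n,n[0]+'8');C=cloud(s);g=s[0].astype(int)
    m=(s[1]>0)&(np.hypot(C[...,0]-.663,C[...,1]-.0145)<.02)
    z=C[m][:,2];print(n,'pin top',np.percentile(z,[95,99]),'collar',((z>.068)&(z<.074)).sum())
    t=m&(C[...,2]>.106);print((C[t].mean(0)*1000).round(1))
    m=(s[1]>0)&(abs(C[...,0]-.605)<.04)&(abs(C[...,1]+.06)<.08)&(g[...,0]-g[...,2]>40)&(C[...,2]>.03);print('back z',np.percentile(C[m][:,2],[5,50,95]))
i=cv2.imread('pics/s8.png')[150:320,120:440];cv2.imwrite('pics/s8c.png',cv2.resize(i,None,fx=2.4,fy=2.4,interpolation=2))
```

```text
wrist pin top [0.1110828 0.1117545] collar 224
[661.   14.7 110.2]
back z [0.04608567 0.04738172 0.04866297]
scene pin top [0.11106519 0.11305264] collar 50
[662.9  14.8 110.6]
back z [0.03755283 0.04876647 0.51224584]
```

View pics/s8c.png

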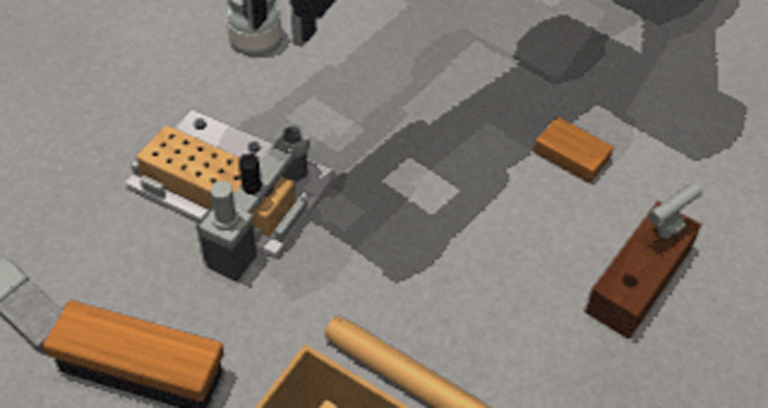

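The crop shows the pin home through the eye at (222,215), with its top at 111 mm as expected. The back is flat under the shut bar, and the T-pin is still in the rack at (675,210). Handing in.

```bash
python3 -c "
from rig import env
print(env.close_job())"
```

```text
the job is handed in; nothing more can be done
None
```

The job is handed in at about 20 s of the 72 s: the long back lies flat in the nest, the bar is shut against its stop, the round-headed pin is fully home, the T-pin and short back were not touched, and the gripper is open and clear.

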